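# Latch the split casting mould

### The arm

A 7-joint arm with a two-finger parallel gripper is mounted at the origin on the work surface. World frame = base frame: x ahead of the robot, y to its left, z up, the work surface at z = 0. Lengths are in m, angles in rad, forces in N, time in s.
With the tool pointing down it reaches from about 0.425 to 0.925 m from the base axis. Payload 6.8 kg.
Tool frame: the origin (TCP) lies at the very end of the fingers, on their centre line; the grasp point (between the pads) lies 19 mm behind it; z points along the fingers, x is the direction in which the jaws open and shut, and the axes are right-handed (so a half turn about z gives the same grasp; the last joint's range is limited). The gripper opens to 85 mm and grips with 20 to 120 N. Pads are 22 mm wide; open, the fingers measure 114 mm over their backs; the gripper's body (76 mm by 85 mm) begins 54 mm behind the grasp point. The pads swing forward as they close: fully open they stand 13 mm farther back than shut.
Start: joints at [-1.377, 0.477, 0.022, 1.555, -0.011, 1.109, -0.083], TCP at [0.201, 0.645, 0.231] pointing down, gripper open.
Joint ranges: [-2.96, 2.96], [-0.34, 2.1], [-1.41, 1.46], [0.24, 2.44], [-1.37, 4.51], [0.17, 1.92], [-2.96, 2.96]. Speed limits (rad/s): [2.39, 2.39, 3.14, 3.14, 3.14, 3.14, 3.14].

### API

Orientations are given as a unit quaternion [w, x, y, z].
In Python, from station import bot gives the robot as it stands.
- The arm moves only by the shell command python3 -m creep 'ROWS' [FORCE]. ROWS is JSON, a list that holds one entry, the list of rows, each a list of 7 numbers: the shift along the tool's x, y, z in cm, then the turn, a rotation vector about the tool's x, y, z in rad, then the opening, from 0 (shut) to 1 (fully open). In form: [[[dx, dy, dz, wx, wy, wz, claw], ...]]. A call has 1 to 10 rows; each row is the pose to reach, as a shift and turn from the pose commanded when the call began, along the tool's axes at that moment; what a row does not reach only later rows make up. A row lasts 1/8 s, in which the tool goes at most 62.5 mm and 10.7 degrees, less where a joint would pass 70% of its speed; a pose out of reach is approached as far as the arm can. A call with a gripper value outside its range is refused whole. The fingers move at their own pace and stop on an object; FORCE is the grip in N (left out, the last holds). Time passes only in rows, so rows that repeat a pose let the fingers close. It gives the time, the measured TCP pose, the force and the opening at its end, in the units of the state.
- bot.get_obs(): the state, without advancing time (a new reading comes with each control period).
- bot.read_camera(name): name is "side" or "top" or "wrist"; returns (picture, depth): 400x640x3 uint8, blue, green, red; 400x640 float32, m along the optical axis (not along the pixel's ray), 0 where there is no reading.
- bot.calibration(name): a dict with "mtx" (3x3 intrinsics, pixels), "rvec" (rotation vector, rad) and "tvec" (3), from world to camera coordinates, as OpenCV has them. Camera axes: x right, y down, z forward; pixel columns grow to the right and rows downward; lengths in m; the calibration is good to about 2 mm. A picture is of the moment at which its call begins: read the wrist's pose just before it. calibration takes no time and is no camera call; for the wrist camera it gives the pose at the moment of the call.
- bot.hand_in(): hands the job in, once; it reports no verdict.
Trained networks look in the newest picture that a camera, given by its name, has taken for a name from the list of things; names that differ only in an ending like _2 or _b are one class to them, and where a whole thing is asked for, a point or a joint stands for the part that bears it (a point fixed in the world has none). Each returns a list of dicts, best first, with "p" (0 to 1); they miss things now and then, are a little off and sometimes report something else, mostly with a low value. They report only what shows in the picture. A call takes as long as a camera call. They do not tell look-alikes from the thing itself.
- bot.find_in(camera, label): "xy" ([column, row] in pixels, amid what is visible of it).
- bot.silhouettes(camera, label): "mask" (400x640 bool, what is visible of it) and "xy" ([column, row] in pixels, amid what is visible of it).
The state is a dict: "t": time; "q": joint angles; "joint_vel": joint speeds; "joint_torque": joint torques, N m; "eef_pos": TCP position; "tool_rot": TCP orientation; "contact_force": force on the tool from outside, world axes, zero at the start; "torque": the same for the moment, N m; "gripper_width": opening from 0.0 (shut) to 1.0 (fully open).
Only numpy, scipy, OpenCV 4.12 (cv2) and the standard library are available. Lean on these libraries where they do the work, as an engineer would, in place of code of your own. Each camera call takes 0.05 s, during which the arm holds its last target.

### The job

Close the draw latch on the casting mould: carry the claw by its knob over the keeper bar, hook it behind the bar and, still by the knob, draw it back gently until you feel it bear firmly on the bar and the loose half just give, a millimetre or two at most. Then swing the lever down over centre until it lies fully home with the claw holding the mould tight, let go, and leave the other things on the bench where they are.

Things in the scene. Friction and masses are not known exactly. Their poses are not given: they have to be found in the camera images.
- mould: Two-part aluminium casting mould on a fixed steel base 190 x 100 x 14 mm. Origin: bench level, below the latch pivot. +x is the draw line, from the latch on the fixed half (x -26 to 22 mm, y +-43, top 85 mm high) to the keeper on the loose half, a block 48 mm long in x, same width and top, past an open gap. The loose half only slides along x, sprung away from the fixed half at 3 N per mm.
- pivot (a point): The latch lever's pivot on the fixed half, 100 mm above the bench. Lever and claw swing about axes along the mould's y, in the plane y = 0. Bracket cheeks flank the pivot at y = +-17 mm, 5 mm thick, up to 109 mm high.
- bar_near (a point): The nearest place of the keeper bar's axis: 52 mm along mould +x from the pivot, at its height. This point is fixed; the real bar (round, 8 mm thick, 42 mm long along y, on two 5 mm posts at y = +-19 mm, 105 mm high) starts anywhere from 0 to 14 mm farther along mould +x, as the loose half happens to sit.
- keeper (a joint): How far the loose half and its keeper bar have been drawn along mould -x from their free place, m: 0 free, limit 0.018. With the latch closed over the bar it reads 0.002 to 0.016.
- lever (a joint): Latch lever angle, rad. 0: folded flat, handle along mould -x, overhanging the fixed half's end, at its stop (home). Grows as raised: 1.57 upright, limit 2.2 leaning to the keeper. Starts 1.1 to 1.5. Stiff hinge, 0.04 N m: stays where left. The claw pin is 22 mm from the pivot, 0.25 rad below the handle's line when folded: hooked, it goes over centre near 0.25 rad, then holds; press it home.
- lever_knob (a point): Centre of the lever's dark wooden cross-handle, 75 mm from the pivot: a round bar 15 mm thick, 26 mm long along the mould's y; can be pinched on its two end faces. At lever angle a it stands at the pivot + 75 mm x (-cos a along mould x, sin a up).
- claw: Steel claw link. Origin at its pin on the lever, x along the link, z its upper side. Its pin is stiff (0.022 N m): the claw stays where left and turns with the lever, lifting off the bar, unless it bears on the bar. Starts raised 0.2 to 0.8 rad, mostly short of reach. Carried by its knob in the mould's x-z plane, it takes the lever along, with 3 to 5 N of drag until it bears.
- claw_knob (a point): Centre of the claw's grip knob, at x = 66, z = 36 mm in the claw's frame: a steel round bar 14 mm thick, 24 mm long along the mould's y, standing on a short post; can be pinched on its two end faces, in which it may turn.
- claw_lip (a point): Middle of the claw's hook plate's lower edge, at x = 77.8, z = -5.5 mm in the claw's frame. The plate is 5 mm thick, 23 wide; inner face at x = 75.3 mm. Above the bar the claw's underside is at z = 11.5 mm. Hooked, the lip is past the bar, about 11 mm below its axis; the loose half's top is 15 mm below it. With the lever at 2.05 the lip clears every bar place.
- jar: Bystander: squat clear glass jar, 76 mm wide, 87 mm high; origin under its centre.
- figurehead: Bystander: pewter figurehead casting on a 34 mm square foot, 71 mm high; origin under its centre.
- mallet: Bystander: boxwood mallet lying flat, head 48 mm thick and 75 mm long, 174 mm overall; origin on the bench under the handle, the head 90 mm along its +x.
- pin_a: Bystander: ebony belaying pin lying down, 119 mm long, 20 mm thick at the collar; origin on the bench near the collar.
- pin_b: Bystander: second ebony belaying pin, like the first.
- brush_cup: Bystander: small brass cup, 60 mm wide, 55 mm high; origin under its centre.
- bung: Bystander: cork bung, 32 mm wide, 28 mm high; origin under its centre.
Things that resemble listed ones, but are neither listed nor needed, are in the scene too. Leave any purple or red look-alike of the mould alone.

How it is judged:
By the outcome, as a careful person would: the job done as asked, in the order asked, and still so for the second after the job is handed in, with the robot touching nothing.
It also fails if it takes over 72 s, if anything falls off the work surface, if the arm or the gripper's body presses on something with over 40 N, if the wrist force passes 120 N, or if a joint passes its speed limit or range.

## Working session

There is one attempt and no reset: what is moved stays moved. The work goes in short steps, Python scripts to look and compute and a shell command to move; the robot and the scene stay as the last step left them, time stands still between calls to the robot, and variables do not carry over. Pictures are saved under pics/ and viewed, and the job is handed in when it is done.

```bash
mkdir -p pics; ls; cat > h.py <<'E'
import numpy as np,cv2
from station import bot
from scipy.spatial.transform import Rotation as R
def cam(n):
    c=bot.calibration(n); return np.array(c["mtx"]),cv2.Rodrigues(np.array(c["rvec"],float))[0],np.array(c["tvec"],float).ravel()
def px2w(n,u,v,d,c=None):
    K,Rm,t=c or cam(n)
    p=np.linalg.inv(K)@np.array([u,v,1.0])*d
    return Rm.T@(p-t)
def w2px(n,P,c=None):
    K,Rm,t=c or cam(n)
    q=K@(Rm@np.asarray(P,float)+t); return q[:2]/q[2]
def cloud(n,d,c=None):
    K,Rm,t=c or cam(n)
    v,u=np.mgrid[:400,:640]
    p=np.stack([(u-K[0,2])/K[0,0]*d,(v-K[1,2])/K[1,1]*d,d],-1)
    return (p-t)@Rm
def shot(n,fn):
    c=cam(n); im,d=bot.read_camera(n); cv2.imwrite(f"pics/{fn}.png",im); np.savez(f"pics/{fn}.npz",im=im,d=d,K=c[0],R=c[1],t=c[2]); return im,d,c
E
python3 - <<'E'
from h import *
for n in ("side","top"):
    im,d,c=shot(n,n+"0")
    print(n,c[0][0],-c[1].T@c[2])
    for l in ("mould","claw_knob","lever_knob","claw"):
        print(l,[(np.round(x["xy"]),round(x["p"],2)) for x in bot.find_in(n,l)][:4])
o=bot.get_obs();print(o)
E
```

```text
pics
side [414.98413812   0.         312.25200006] [0.4102569  0.77825778 0.68507294]
mould [(array([429., 337.]), 0.71), (array([403., 165.]), 0.68), (array([288., 290.]), 0.6)]
claw_knob [(array([285., 257.]), 0.78), (array([431., 304.]), 0.73), (array([250., 145.]), 0.7), (array([402., 138.]), 0.62)]
lever_knob [(array([303., 253.]), 0.88), (array([264., 146.]), 0.78), (array([412., 136.]), 0.71), (array([255., 181.]), 0.66)]
claw [(array([289., 257.]), 0.89), (array([432., 305.]), 0.86), (array([255., 144.]), 0.81), (array([402., 140.]), 0.63)]
top [453.26343856   0.         314.22631904] [0.43217536 0.04765987 1.47365678]
mould [(array([401., 279.]), 0.9), (array([363., 164.]), 0.79), (array([222., 280.]), 0.73), (array([254., 192.]), 0.63)]
claw_knob [(array([366., 150.]), 0.54), (array([250., 192.]), 0.52), (array([403., 284.]), 0.5), (array([360., 165.]), 0.33)]
lever_knob [(array([220., 302.]), 0.88), (array([258., 210.]), 0.8), (array([407., 300.]), 0.64), (array([363., 152.]), 0.54)]
claw [(array([410., 286.]), 0.72), (array([249., 190.]), 0.55), (array([217., 280.]), 0.46), (array([356., 155.]), 0.24)]
{'t': 0.5, 'q': array([-1.37710219,  0.47705558,  0.02239907,  1.55543744, -0.01146513,
        1.10933789, -0.08309599]), 'joint_vel': array([-1.16039978e-03,  1.25526957e-03,  1.44458257e-03, -1.93702455e-03,
       -9.02913720e-04, -2.57225978e-05, -7.27732415e-04]), 'joint_torque': array([-1.61422959e-03, -5.95810640e+01,  1.60426296e+00, -2.81293041e+01,
        1.23239978e-02,  2.50582474e-03, -8.07480376e-06]), 'eef_pos': array([0.20063326, 0.64447403, 0.23125476]), 'tool_rot': array([ 4.31568917e-05,  8.05367865e-01,  5.92775336e-01, -3.50861042e-05]), 'contact_force': array([-0.2147899 ,  0.83123877, -0.52544992]), 'torque': array([-0.00954302,  0.01270174, -0.05495795]), 'gripper_width': 0.9963121614251855}
```

View pics/side0.png

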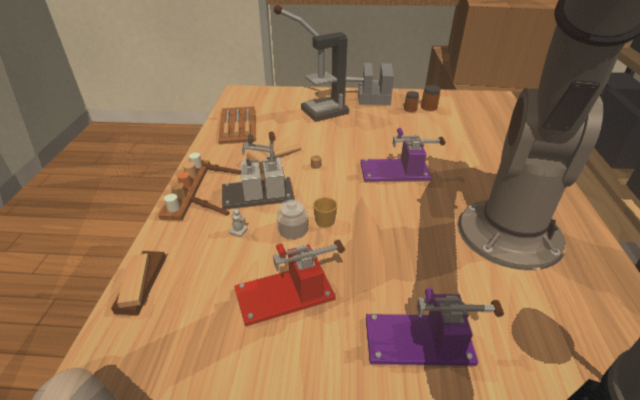

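View pics/top0.png

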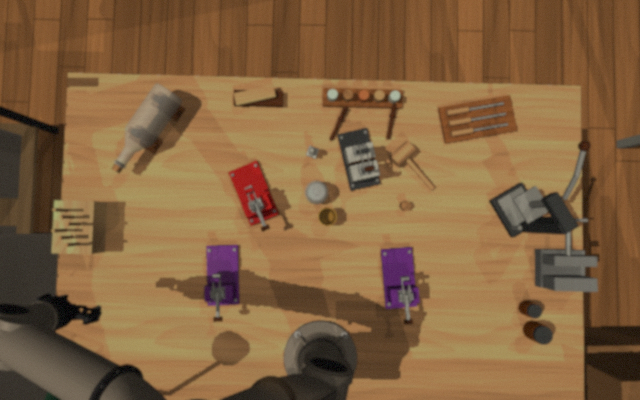

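The picture shows four latch moulds. In the top view, two are purple at (401,279) and (222,280), one is red at (254,192), and the aluminium one is at (360,160), which is (258,180) in the side view. I take the aluminium one.

```bash
python3 - <<'E'
from h import *
z=np.load("pics/top0.npz");im,d=z["im"],z["d"]
cr=cv2.resize(im[90:220,290:450],None,fx=5,fy=4.6,interpolation=cv2.INTER_CUBIC);
z2=np.load("pics/side0.npz");cr2=cv2.resize(z2["im"][115:245,190:340],None,fx=5,fy=4.6,interpolation=cv2.INTER_CUBIC)
cv2.imwrite("pics/tc.png",cr);cv2.imwrite("pics/sc.png",cr2)
P=cloud("top",d,(z["K"],z["R"],z["t"]))
for r in range(124,196,4): print(r,' '.join("%4d"%(1000*P[r,c,2]) for c in range(330,400,3)))
print(P[160,360],P[130,350],P[190,370])
P2=cloud("side",z2["d"],(z2["K"],z2["R"],z2["t"]))
np.savez("pics/P.npz",t=P,s=P2)
E
```

```text
124   -5    0   11   11    2    5    6   -4    1    1   -1    0    0    2    0    1    0    0   -2    3   17    2   -2    6
128   -1    2   15    0   -3    1   -5    4    1    5   -5    0   15    6    4    3    4    3    0   -2   13    5    4    0
132   -7    9   14   -2    6    2   11   13   13   10   17   14   15   -6    2   -3    0   -1   -1    2   12   -1    3    0
136   -3   20    2   13   17   19   12   16   15   14   16    9   11   -1   -2    0    3   -2   -1   10   12    0    0    0
140    4    3 1473   12   12   17   10   22   13   11   11   16   13   15   -3    0    0    3    0    1   -1   -2   -1   -2
144    0    2    0    3   17   13   19   10   18    9   16   83   84   86   84   -4    2   -4   -3    3    2    1   -1    0
148    7    0   -1   -3   12   16   85   82   88   85  160  156  173   83   88    4    3   -1   -1    0    8    1    3   37
152    3   -2    0   -3   13   51   84   80  100   99  153  182  178  172   83    0    0    2    2    3   -3   -1   33   43
156    3    0   -5    1    3   27   83   81   88   86   82   82   82   80   81   90    0   -6    2   -1   34
[... 545 characters left out ...]
   14   64   78   81   84   82   84   88   87   84   14    0    1   -1    5    1   -3    0
180    0    2    0    9    1   -4   17   36   87   86   56   25   12   21   18   16   17   -2    2    1    3   -5    0   -4
184   -3    4    3    1    0    4   -5    8   10   15   16   10   13   15   11   11   12    0    0    3   -5    3   -2    1
188    3   -2   -6    0   -4    0   -2   16   16   16   16    0   -2   -2    0    6    5    1    1   -1    2   -8   -3   -4
192    4   -5    3   -2   -2   -7    0   -4    1   -4   -9    3    0    1    2    2   -1    0   -1    0    1   -3   -2    0
[ 0.62440395 -0.10803453  0.08270137] [ 0.73372871 -0.0825821   0.00244186] [ 0.53864463 -0.15257595 -0.00757177]
```

```bash
python3 -c "
import cv2;print(cv2.imread('pics/tc.png').shape)"
```

```text
(598, 800, 3)
```

View pics/tc.png

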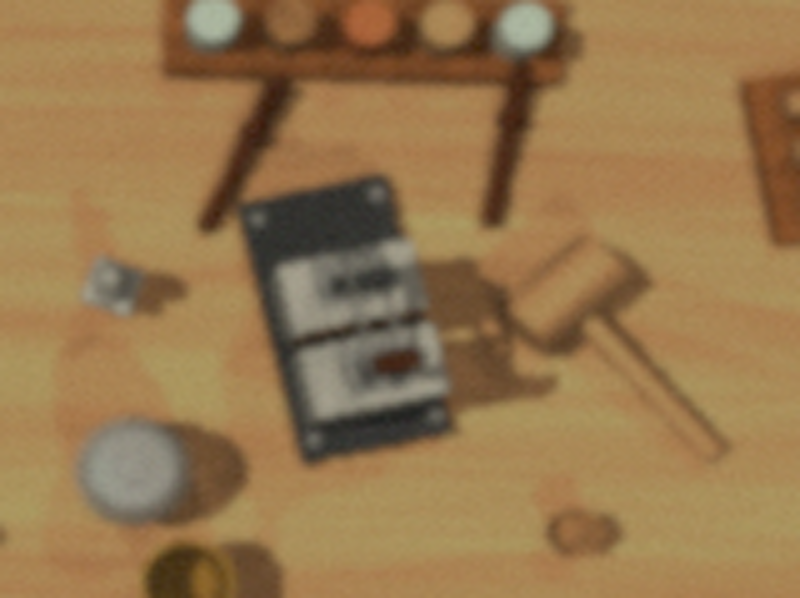

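View pics/sc.png

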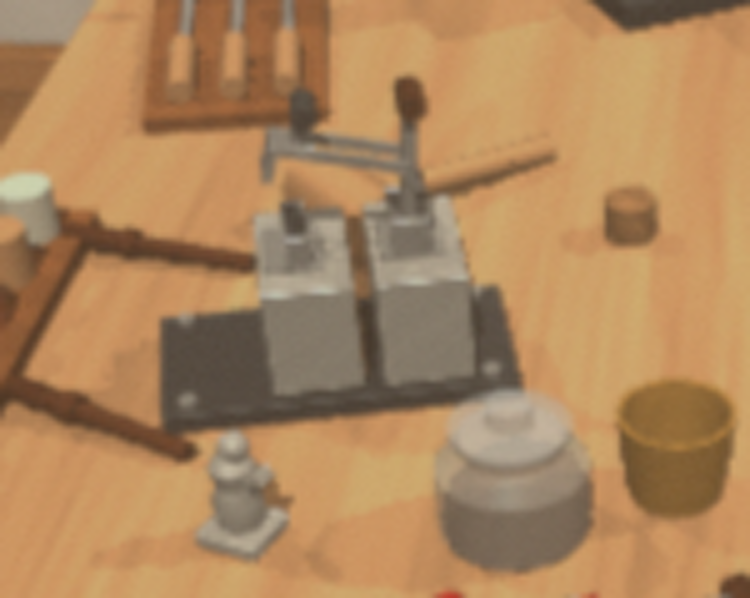

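```bash
python3 - <<'E'
from h import *
o=bot.get_obs(); T=R.from_quat(np.roll(o["tool_rot"],-1)).as_matrix()
K,Rm,t=cam("wrist"); print(K)
print("cam in tool",T.T@(-Rm.T@t-o["eef_pos"]),"\n",T.T@Rm.T)
print(T)
Z=np.load("pics/P.npz");P=np.concatenate([Z["t"].reshape(-1,3),Z["s"].reshape(-1,3)])
b=P[(abs(P[:,0]-.62)<.16)&(abs(P[:,1]+.1)<.12)]
Pt=Z["t"].reshape(-1,3)
b=Pt[(abs(Pt[:,0]-.62)<.1)&(abs(Pt[:,1]+.11)<.08)&(Pt[:,2]>.074)]
print(len(b),cv2.minAreaRect((b[:,:2]*1000).astype(np.float32)))
E
```

```text
[[292.17848466   0.         320.46227398]
 [  0.         292.17848466 202.04918724]
 [  0.           0.           1.        ]]
cam in tool [ 0.00039721 -0.07907461 -0.14161378] 
 [[ 9.99998990e-01 -1.37913937e-03  3.42417796e-04]
 [ 1.20596658e-03  9.51113227e-01  3.08840047e-01]
 [-7.51611562e-04 -3.08839322e-01  9.51113930e-01]]
[[ 2.97234800e-01  9.54804416e-01 -5.34975980e-06]
 [ 9.54804410e-01 -2.97234799e-01 -1.11110702e-04]
 [-1.07679124e-04  2.79179930e-05 -9.99999994e-01]]
900 ((620.4314575195312, -115.76261901855469), (106.47016143798828, 86.93310546875), 14.591424942016602)
```

```bash
python3 -m creep '[[[-6,6.5,-4,0,0,0.18,1],[-12,13,-6.9,0,0,0.36,1],[-17,19,-6.9,0,0,0.54,1],[-21,23,-6.9,0,0,0.72,1],[-25,27,-6.9,0,0,0.9,1],[-29,31,-6.9,0,0,1.08,1],[-33,36,-6.9,0,0,1.26,1],[-37,40,-6.9,0,0,1.44,1],[-40,44,-6.9,0,0,1.62,1],[-44,48,-6.9,0,0,1.8,1]]]' 40; python3 - <<'E'
from h import *
o=bot.get_obs(); T=R.from_quat(np.roll(o["tool_rot"],-1)).as_matrix()
print(o["eef_pos"],T,o["q"])
print(T.T@(np.array([.642,-.11,.30])-o["eef_pos"]))
x=np.array([np.sin(.255),-np.cos(.255),0]);z=np.array([0,0,-1.]);G=np.stack([x,np.cross(z,x),z],1)
print(R.from_matrix(T.T@G).as_rotvec())
E
```

```text
t: 1.75
eef_pos: [0.5108, 0.1119, 0.3007]
tool_rot: [-0.001, 0.964, -0.265, 0.0]
contact_force: [1.0, 0.5, -0.4]
gripper_width: 0.996
[0.51080156 0.11191372 0.30074399] [[ 8.59523046e-01 -5.11095864e-01  1.07235473e-03]
 [-5.11096822e-01 -8.59522571e-01  9.94109023e-04]
 [ 4.13628082e-04 -1.40253671e-03 -9.99998931e-01]] [-0.85953413  0.16919446  0.60437537  1.86185958 -0.10621016  1.14092682
 -0.75404999]
[0.22618717 0.12368592 0.00066407]
[-1.49199813e-03  1.54046070e-04  7.79336035e-01]
```

```bash
python3 -m creep '[[[5,3,0,0,0,0.18,1],[10,6,0,0,0,0.36,1],[15,9,0,0,0,0.54,1],[20,11,0,0,0,0.7,1],[22.6,12.4,0,0,0,0.78,1],[22.6,12.4,0,0,0,0.78,1],[22.6,12.4,0,0,0,0.78,1]]]'; python3 - <<'E'
from h import *
o=bot.get_obs();print(o["q"],o["eef_pos"],o["contact_force"])
im,d,c=shot("wrist","w1")
cv2.imwrite("pics/w1b.png",cv2.resize(im,(800,500)))
for l in ("mould","claw_knob","lever_knob","claw_lip","bar_near","pivot","claw","keeper"):
    try:
        print(l,[(np.round(x["xy"]),round(x["p"],2),np.round(px2w("wrist",*x["xy"],np.median(d[int(x["xy"][1])-1:int(x["xy"][1])+2,int(x["xy"][0])-1:int(x["xy"][0])+2]),c),4)) for x in bot.find_in("wrist",l)][:3])
    except Exception as e: print(l,e)
E
```

```text
t: 2.62
eef_pos: [0.6417, -0.1069, 0.3]
tool_rot: [-0.0, 0.793, -0.609, -0.0]
contact_force: [-0.1, 0.3, -0.2]
gripper_width: 0.999
[-0.48383752  0.47745578  0.80610614  1.57402626 -0.35830227  1.24483537
 -0.92676363] [ 0.64174897 -0.10685441  0.30000547] [-0.13102375  0.26754345 -0.2377597 ]
mould [(array([322., 179.]), 0.91, array([ 0.6535, -0.105 ,  0.1584])), (array([342., 341.]), 0.9, array([ 0.3371, -0.2267,  0.0137])), (array([ 79., 198.]), 0.88, array([0.4952, 0.2378, 0.014 ]))]
claw_knob [(array([ 34., 213.]), 0.98, array([4.431e-01, 3.188e-01, 4.000e-04])), (array([323., 189.]), 0.84, array([ 0.6451, -0.108 ,  0.1634]))]
lever_knob [(array([321., 204.]), 0.7, array([ 0.6328, -0.1091,  0.1748])), (array([ 41., 226.]), 0.58, array([0.4821, 0.2278, 0.0902]))]
claw_lip [(array([ 32., 214.]), 0.98, array([ 0.4391,  0.3223, -0.0005])), (array([325., 189.]), 0.8, array([ 0.6456, -0.1093,  0.1657]))]
bar_near [(array([323., 178.]), 0.76, array([ 0.6541, -0.1057,  0.1584])), (array([ 79., 198.]), 0.75, array([0.4944, 0.2394, 0.0133])), (array([344., 342.]), 0.69, array([ 0.3348, -0.2325,  0.0139]))]
pivot [(array([ 78., 198.]), 0.98, array([0.4949, 0.2397, 0.0134])), (array([323., 178.]), 0.9, array([ 0.6547, -0.1056,  0.1586])), (array([342., 342.]), 0.87, array([ 0.3349, -0.2277,  0.0133]))]
claw [(array([ 33., 210.]), 0.69, array([0.517, 0.217, 0.112])), (array([324., 192.]), 0.66, array([ 0.6457, -0.1083,  0.1749]))]
keeper [(array([323., 160.]), 0.65, array([ 0.6594, -0.1041,  0.0862]))]
```

View pics/w1b.png

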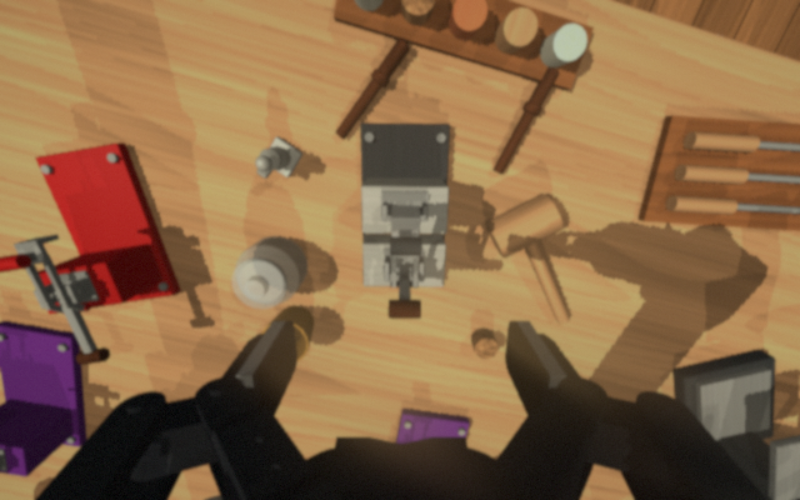

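```bash
python3 - <<'E'
from h import *
z=np.load("pics/w1.npz");c=(z["K"],z["R"],z["t"]);im=z["im"]
cv2.imwrite("pics/w1c.png",cv2.resize(im[95:260,275:380],None,fx=5,fy=3.6,interpolation=cv2.INTER_CUBIC)) 
P=cloud("wrist",z["d"],c); Q=P.reshape(-1,3)
# tops
b=Q[(abs(Q[:,0]-.62)<.1)&(abs(Q[:,1]+.11)<.08)&(abs(Q[:,2]-.085)<.006)]
print(len(b),cv2.minAreaRect((b[:,:2]*1000).astype(np.float32)))
pl=Q[(abs(Q[:,0]-.62)<.13)&(abs(Q[:,1]+.11)<.1)&(abs(Q[:,2]-.014)<.005)]
print(len(pl),cv2.minAreaRect((pl[:,:2]*1000).astype(np.float32)))
rows=range(145,258,3)
for r in rows: print(r,' '.join("%4d"%(1000*P[r,q,2]) for q in range(284,366,4)))
E
```

```text
3493 ((621.2901611328125, -115.0025863647461), (106.63059997558594, 86.02894592285156), 14.279621124267578)
3707 ((632.5192260742188, -110.1031494140625), (198.13143920898438, 236.8040771484375), 89.41590881347656)
145    0   -1   43   48   47   48   47   47   45   47   45   44   43   42   42   41   43   42   13    0    0
148    0   -1   79   78   78   76   77   77   77   77   76   74   76   75   74   73   72   73   73    0    0
151   -1    0   85   84   84   84   85   84   85   85   83   82   83   84   83   83   84   86   83   -1   -2
154    0    0   84   84   84   85   86   85   86   85   86   86   86   86   87   85   82   84   83   -1    0
157    0    0   84   84   84   83   85   85   86   86   86   85   84   84   86   83   84   83   84   -2   -1
160    0    0   84   85   83   84   86   85   85   86   86   84   85   86   85   84   83   84   85    1    0
163   -1    0   84   83   82   85   95   86   87   87   86   84   87   85   92   83   85   84   83    0   -1
166    0   -1   82   83   84   84  103  102  140  140  140  139  141  100  103   85   84   83   83   -2    0
169    0    0
[... 2556 characters left out ...]
1   -1   -1    0    0    0    0    0    0    0
241   -1   -1    0    0    0    0   -1  173  174  175  175  174  174  174   -1   -1   -1    0   -1    0    0
244    0    0    0   -1    0    0    0  179  178  177  178  177  178  179    0    0   -1    0    0   -1    0
247    0    0    0   -1   -1    0    0  181  179  179  180  180  180  180    0    0   -1   -1   -1    0   -1
250   -2   -1   -1    0    0   -1    0  182  181  180  179  181  182  179    0    0    0    0   -1   -1   -1
253    0   -1    0   -1    0   -2   -1  181  180  180  180  180  179  180    0    0    0    0    0   -1    0
256    0    0   -1    0    0    0    0    1   -1    0   -1    0    0    0    0   -1   -1   -1   -2   -1   -1
```

View pics/w1c.png

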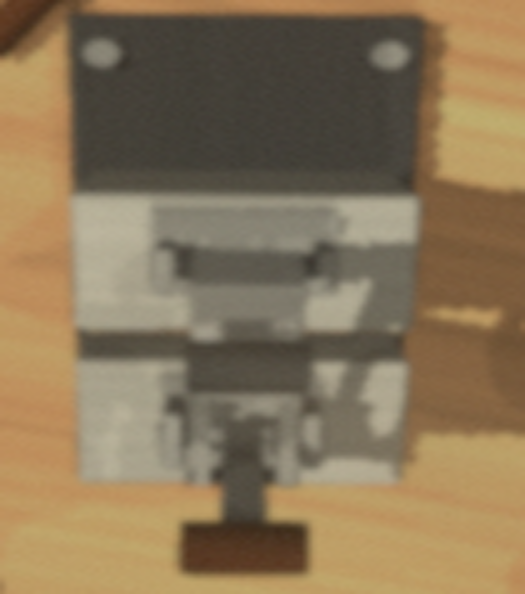

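```bash
cat >> h.py <<'E'
YAW=np.deg2rad(14.28); C,S=np.cos(YAW),np.sin(YAW)
MO=np.array([.5948,-.1217,0]); MR=np.array([[C,-S,0],[S,C,0],[0,0,1]])
def tom(P): return (np.asarray(P)-MO)@MR
def tow(p): return MO+MR@np.asarray(p)
PIV=np.array([0,.100])
def fk(a,r):
    pin=PIV+.022*np.array([-np.cos(a-.25),np.sin(a-.25)])
    f=lambda x,z: pin+np.array([x*np.cos(r)-z*np.sin(r),x*np.sin(r)+z*np.cos(r)])
    return dict(pin=pin,knob=f(.066,.036),lip=f(.0778,-.0055),inner=f(.0753,-.0055),under=f(.0713,.0115),lk=PIV+.075*np.array([-np.cos(a),np.sin(a)]))
E
python3 - <<'E'
from h import *
z=np.load("pics/w1.npz");c=(z["K"],z["R"],z["t"])
M=tom(cloud("wrist",z["d"],c))*1000
q=M.reshape(-1,3);q=q[(abs(q[:,0]-20)<130)&(abs(q[:,1])<60)]
def st(n,s): print(n,len(s),"min",np.percentile(s,3,0).round(1),"med",np.median(s,0).round(1),"max",np.percentile(s,97,0).round(1))
top=q[abs(q[:,2]-84.5)<3]
st("fixed top",top[top[:,0]<25]); st("loose top",top[top[:,0]>25]); 
fx=top[(abs(top[:,1])>25)]
h=np.histogram(fx[:,0],np.arange(-32,90,2));print(list(zip(h[1][:-1].astype(int),h[0])))
st("posts+",q[(q[:,2]>101)&(q[:,2]<108)&(q[:,0]>35)&(q[:,1]>0)]);st("posts-",q[(q[:,2]>101)&(q[:,2]<108)&(q[:,0]>35)&(q[:,1]<0)])
st("cheeks+",q[(q[:,2]>104)&(q[:,2]<112)&(abs(q[:,0])<20)&(q[:,1]>13)])
st("cheeks-",q[(q[:,2]>104)&(q[:,2]<112)&(abs(q[:,0])<20)&(q[:,1]<-13)])
st("leverknob",q[(q[:,2]>165)&(q[:,0]<5)]);st("clawknob",q[(q[:,2]>165)&(q[:,0]>20)])
col=M[140:250,323];print([tuple(x.astype(int)) for x in col[::2]])
col=M[140:250,313];print([tuple(x.astype(int)) for x in col[::2]])
E
```

```text
fixed top 1433 min [-23.8 -41.2  82.6] med [ 1.2  2.4 84.2] max [21.1 41.2 86.6]
loose top 1950 min [ 34.9 -40.7  82.6] med [63.7  0.7 84.4] max [79.8 40.9 87. ]
[(np.int64(-32), np.int64(0)), (np.int64(-30), np.int64(0)), (np.int64(-28), np.int64(0)), (np.int64(-26), np.int64(22)), (np.int64(-24), np.int64(35)), (np.int64(-22), np.int64(32)), (np.int64(-20), np.int64(43)), (np.int64(-18), np.int64(37)), (np.int64(-16), np.int64(35)), (np.int64(-14), np.int64(36)), (np.int64(-12), np.int64(43)), (np.int64(-10), np.int64(36)), (np.int64(-8), np.int64(42)), (np.int64(-6), np.int64(36)), (np.int64(-4), np.int64(38)), (np.int64(-2), np.int64(41)), (np.int64(0), np.int64(37)), (np.int64(2), np.int64(39)), (np.int64(4), np.int64(39)), (np.int64(6), np.int64(41)), (np.int64(8), np.int64(43)), (np.int64(10), np.int64(40)), (np.int64(12), np.int64(39)), (np.int64(14), np.int64(43)), (np.int64(16), np.int64(42)), (np.int64(18), np.int64(42)), (np.int64(20), np.int64(50)), (np.int64(22), np.int64(3)), (np.int64(24), np.int64(0)), (np.int64(26), np.int64(0)), (np.int64(28), np.int64(0)), (np.int
[... 5502 characters left out ...]
(14), np.int64(11), np.int64(144)), (np.int64(11), np.int64(11), np.int64(143)), (np.int64(8), np.int64(11), np.int64(141)), (np.int64(5), np.int64(11), np.int64(142)), (np.int64(2), np.int64(11), np.int64(140)), (np.int64(0), np.int64(11), np.int64(140)), (np.int64(-63), np.int64(14), np.int64(0)), (np.int64(-66), np.int64(14), np.int64(0)), (np.int64(-70), np.int64(14), np.int64(-1)), (np.int64(-73), np.int64(14), np.int64(1)), (np.int64(-78), np.int64(14), np.int64(-1)), (np.int64(0), np.int64(10), np.int64(170)), (np.int64(1), np.int64(10), np.int64(177)), (np.int64(0), np.int64(10), np.int64(178)), (np.int64(-2), np.int64(10), np.int64(179)), (np.int64(-3), np.int64(10), np.int64(180))]
```

```bash
cat >> h.py <<'E'
from scipy.optimize import fsolve,least_squares
def ik(k,g=(1.5,.2)):
    return fsolve(lambda v:fk(*v)["knob"]-np.asarray(k),g)
def face_gap(a,r,bx):
    # signed distance bar centre -> inner face plane minus 4mm (positive = clear)
    pin=fk(a,r)["pin"]; d=np.array([bx,.1])-pin
    return .0753-(d@np.array([np.cos(r),np.sin(r)]))-.004
def under_gap(a,r,bx):
    pin=fk(a,r)["pin"]; d=np.array([bx,.1])-pin
    return .0115-(d@np.array([-np.sin(r),np.cos(r)]))-.004
def totool(dw):
    o=bot.get_obs(); T=R.from_quat(np.roll(o["tool_rot"],-1)).as_matrix(); return T.T@dw
def tcp4(k,off=.017): return tow([k[0],0,k[1]-off])
E
python3 - <<'E'
from h import *
k0=np.array([.0465,.172]); s=ik(k0); print("start a,r",s,{k:(v*1000).round(1) for k,v in fk(*s).items()})
bx=.0595
def rfor(a,lz): return fsolve(lambda r:fk(a,r[0])["lip"][1]-lz,[-.3])[0]
for a in (2.05,1.9,1.8,1.7):
    for lz in (.115,.089):
        r=rfor(a,lz);f=fk(a,r);print(a,lz,round(r,3),"knob",(f["knob"]*1000).round(1),"facegap",round(1000*face_gap(a,r,bx),1),"under",round(1000*under_gap(a,r,bx),1),"lip",(f["lip"]*1000).round(1))
for bxx in (.0575,.0585,.0595,.0605,.0615,.0580,.0565):
    f=lambda v:[face_gap(v[0],v[1],bxx)*100,(fk(*v)["lip"][1]-.089)*100]
    v=fsolve(f,[1.2,-.3]);print(bxx,v,(fk(*v)["knob"]*1000).round(1),under_gap(*v,bxx))
o=bot.get_obs();print(o["eef_pos"],tom(o["eef_pos"]))
T=R.from_quat(np.roll(o["tool_rot"],-1)).as_matrix();print((T.T@MR).round(3))
print("to claw knob cm",100*totool(tcp4(k0)-o["eef_pos"]))
E
```

```text
start a,r [1.43921799 0.25679411] {'pin': array([ -8.2, 120.4]), 'knob': array([ 46.5, 172. ]), 'lip': array([ 68.5, 134.9]), 'inner': array([ 66. , 134.2]), 'under': array([ 57.8, 149.6]), 'lk': array([ -9.8, 174.4])}
2.05 0.115 -0.012 knob [ 71.4 156.6] facegap 16.5 under 28.3 lip [ 82.7 115. ]
2.05 0.089 -0.358 knob [ 79.4 132. ] facegap 12.7 under 8.5 lip [75.9 89. ]
1.9 0.115 -0.018 knob [ 68.4 156.7] facegap 13.1 under 28.4 lip [ 79.4 115. ]
1.9 0.089 -0.365 knob [ 76.2 132. ] facegap 9.5 under 7.3 lip [72.4 89. ]
1.8 0.115 -0.019 knob [ 66.2 156.7] facegap 10.9 under 28.3 lip [ 77.2 115. ]
1.8 0.089 -0.366 knob [ 74.1 132. ] facegap 7.4 under 6.6 lip [70.2 89. ]
1.7 0.115 -0.017 knob [ 64.  156.7] facegap 8.8 under 28.3 lip [ 75. 115.]
1.7 0.089 -0.364 knob [ 71.8 132. ] facegap 5.4 under 5.8 lip [68.1 89. ]
0.0575 [ 1.27705694 -0.32184609] [ 62.6 132.1] 0.003571969256521484
0.0585 [ 1.3390397  -0.33114525] [ 63.9 132.1] 0.003602775308084399
0.0595 [ 1.39790246 -0.33904185] [ 65.2 132.1] 0.0036282979099644917
0.0605 [ 1.45415975 -0.34570401] [ 66.4 132. ] 0.0036493743762385372
0.0615 [ 1.50821632 -0.35126381] [ 67.6 132. ] 0.003666642886769912
0.058 [ 1.30847596 -0.32668328] [ 63.3 132.1] 0.0035880949025297237
0.0565 [ 1.21127982 -0.31092474] [ 61.3 132.1] 0.003534756190999736
[ 0.64193862 -0.10744275  0.30033248] [0.04919883 0.00218948 0.30033248]
[[ 0.011 -1.    -0.   ]
 [-1.    -0.011 -0.   ]
 [ 0.     0.    -1.   ]]
to claw knob cm [ 0.21886076  0.27470638 14.53315849]
```

```bash
python3 -m creep '[[[0.2,0.25,5,0,0,0.01,1],[0.2,0.25,10,0,0,0.01,1],[0.2,0.25,13,0,0,0.01,1],[0.2,0.25,14.5,0,0,0.01,1],[0.2,0.25,14.5,0,0,0.01,1],[0.2,0.25,14.5,0,0,0.01,1]]]'; python3 - <<'E'
from h import *
o=bot.get_obs();print(tom(o["eef_pos"]),o["contact_force"])
im,d,c=shot("wrist","w2");im2,_,_=shot("side","s2")
cv2.imwrite("pics/w2b.png",np.hstack([cv2.resize(im[40:400,200:440],(400,600)),cv2.resize(im2[100:240,180:320],(400,600))]))
E
```

```text
t: 3.82
eef_pos: [0.6411, -0.1108, 0.1568]
tool_rot: [-0.001, 0.79, -0.614, 0.001]
contact_force: [-0.8, -0.1, -0.5]
gripper_width: 1.002
[ 0.04751644 -0.00085336  0.15676778] [-0.79270152 -0.05386897 -0.49389245]
```

View pics/w2b.png

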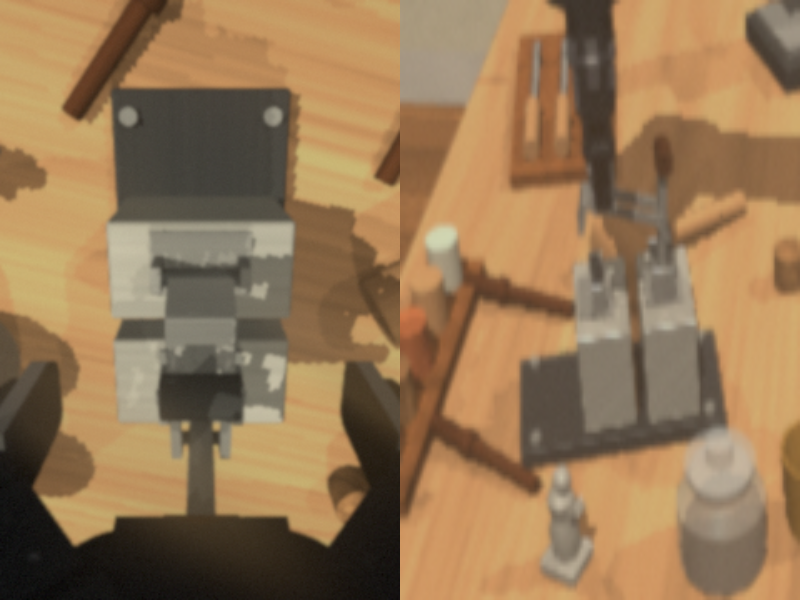

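Knob is centred between the fingers, in the wrist crop at about (200,395). Closing.

```bash
python3 -m creep '[[[0,0,0,0,0,0,0.6],[0,0,0,0,0,0,0.15],[0,0,0,0,0,0,0.15],[0,0,0,0,0,0,0.15],[0,0,0,0,0,0,0.15],[0,0,0,0,0,0,0.15]]]' 40; python3 - <<'E'
from h import *
o=bot.get_obs();print(tom(o["eef_pos"]),o["contact_force"])
im,d,c=shot("wrist","w3")
cv2.imwrite("pics/w3b.png",cv2.resize(im[100:400,200:440],(600,600)))
E
```

```text
t: 4.68
eef_pos: [0.6402, -0.1106, 0.1553]
tool_rot: [-0.0, 0.79, -0.614, 0.0]
contact_force: [0.6, -0.3, 0.1]
gripper_width: 0.27
[ 0.04673745 -0.00045969  0.15534089] [ 0.61839879 -0.31880597  0.14159876]
```

View pics/w3b.png

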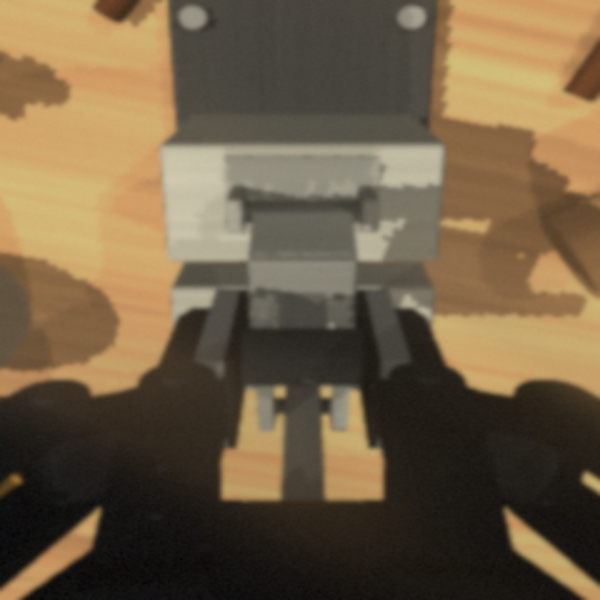

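```bash
python3 - <<'E'
from h import *
g=(1.44,.257)
for k in [(46.5,172),(52,171),(58,168),(63,163),(67.5,157),(70,152),(72,147),(74,142),(75,137),(75.2,132)]:
    g=ik(np.array(k)/1000,g);print(k,g.round(3),(fk(*g)["lip"]*1000).round(1),"fg",round(1e3*face_gap(*g,.0595),1),"ug",round(1e3*under_gap(*g,.0595),1))
E
python3 -m creep '[[[0,-0.3,0.05,0,0,0,0.15],[0,-0.6,0.1,0,0,0,0.15],[0,-0.9,0.25,0,0,0,0.15],[0,-1.2,0.4,0,0,0,0.15],[0,-1.45,0.65,0,0,0,0.15],[0,-1.7,0.9,0,0,0,0.15],[0,-1.9,1.2,0,0,0,0.15],[0,-2.1,1.5,0,0,0,0.15],[0,-2.1,1.5,0,0,0,0.15]]]'; python3 -c "
from h import *
o=bot.get_obs();print(tom(o['eef_pos']),o['contact_force']@MR)"
```

```text
(46.5, 172) [1.439 0.257] [ 68.5 134.9] fg 11.0 ug 44.4
(52, 171) [1.61  0.219] [ 72.5 133.1] fg 13.4 ug 42.4
(58, 168) [1.756 0.16 ] [ 76.3 128.9] fg 14.6 ug 38.9
(63, 163) [1.82  0.077] [ 78.  122.5] fg 13.7 ug 34.0
(67.5, 157) [ 1.865 -0.015] [ 78.7 115.3] fg 12.5 ug 28.6
(70, 152) [ 1.87  -0.088] [ 78.1 109.6] fg 11.2 ug 24.2
(72, 147) [ 1.871 -0.16 ] [ 77.  104.2] fg 10.2 ug 19.9
(74, 142) [ 1.891 -0.229] [76.1 98.9] fg 9.9 ug 15.7
(75, 137) [ 1.882 -0.298] [74.1 93.9] fg 9.3 ug 11.4
(75.2, 132) [ 1.852 -0.366] [71.4 89. ] fg 8.5 ug 7.0
t: 5.85
eef_pos: [0.6616, -0.1051, 0.1405]
tool_rot: [-0.0, 0.79, -0.613, 0.001]
contact_force: [1.6, -1.5, 4.8]
gripper_width: 0.264
[ 0.06878239 -0.00039482  0.14053004] [ 1.15368234 -1.82895576  4.82279689]
```

```bash
python3 - <<'E'
from h import *
im,d,c=shot("wrist","w4");im2,d2,c2=shot("side","s4")
cv2.imwrite("pics/w4b.png",np.hstack([cv2.resize(im[100:340,220:420],(400,480)),cv2.resize(im2[110:230,200:300],(400,480),interpolation=cv2.INTER_CUBIC)]))
M=tom(cloud("wrist",d,c))*1000
q=M.reshape(-1,3);q=q[(abs(q[:,0]-20)<130)&(abs(q[:,1])<60)]
def st(n,s): print(n,len(s),"min",np.percentile(s,3,0).round(1),"med",np.median(s,0).round(1),"max",np.percentile(s,97,0).round(1))
st("hooktop",q[(q[:,2]>112)&(abs(q[:,1])<12)&(q[:,0]>60)&(q[:,0]<100)&(q[:,2]<150)])
col=M[120:270,320];print([tuple(x.astype(int)) for x in col[::3]])
st("posts",q[(q[:,2]>101)&(q[:,2]<108)&(q[:,0]>35)&(abs(q[:,1])>15)])
E
```

```text
hooktop 1924 min [ 67.7 -11.4 119.2] med [ 79.5  -0.3 139.5] max [ 83.8  11.2 148.2]
[(np.int64(137), np.int64(0), np.int64(13)), (np.int64(135), np.int64(0), np.int64(11)), (np.int64(132), np.int64(0), np.int64(12)), (np.int64(130), np.int64(0), np.int64(12)), (np.int64(127), np.int64(0), np.int64(12)), (np.int64(124), np.int64(0), np.int64(12)), (np.int64(122), np.int64(0), np.int64(11)), (np.int64(119), np.int64(0), np.int64(14)), (np.int64(116), np.int64(0), np.int64(13)), (np.int64(114), np.int64(0), np.int64(12)), (np.int64(111), np.int64(0), np.int64(11)), (np.int64(108), np.int64(0), np.int64(13)), (np.int64(105), np.int64(0), np.int64(12)), (np.int64(103), np.int64(0), np.int64(14)), (np.int64(100), np.int64(0), np.int64(13)), (np.int64(97), np.int64(0), np.int64(13)), (np.int64(94), np.int64(0), np.int64(11)), (np.int64(91), np.int64(0), np.int64(12)), (np.int64(89), np.int64(0), np.int64(13)), (np.int64(86), np.int64(0), np.int64(14)), (np.int64(83), np.int64(0), np.int64(13)), (np.int64(80), np.int64(0), np.int64(12)), (np.int64(80), np.int64(0), np.int64(26)), (np.int64(
[... 548 characters left out ...]
), (np.int64(83), np.int64(0), np.int64(129)), (np.int64(83), np.int64(0), np.int64(133)), (np.int64(83), np.int64(0), np.int64(137)), (np.int64(82), np.int64(0), np.int64(139)), (np.int64(80), np.int64(0), np.int64(139)), (np.int64(79), np.int64(0), np.int64(140)), (np.int64(77), np.int64(0), np.int64(140)), (np.int64(75), np.int64(0), np.int64(139)), (np.int64(73), np.int64(0), np.int64(139)), (np.int64(72), np.int64(0), np.int64(141)), (np.int64(72), np.int64(0), np.int64(144)), (np.int64(72), np.int64(0), np.int64(147)), (np.int64(72), np.int64(0), np.int64(151)), (np.int64(76), np.int64(0), np.int64(159))]
posts 138 min [ 60.6 -20.9 101.3] med [ 63.   15.2 103.5] max [ 65.4  21.2 104.8]
```

View pics/w4b.png

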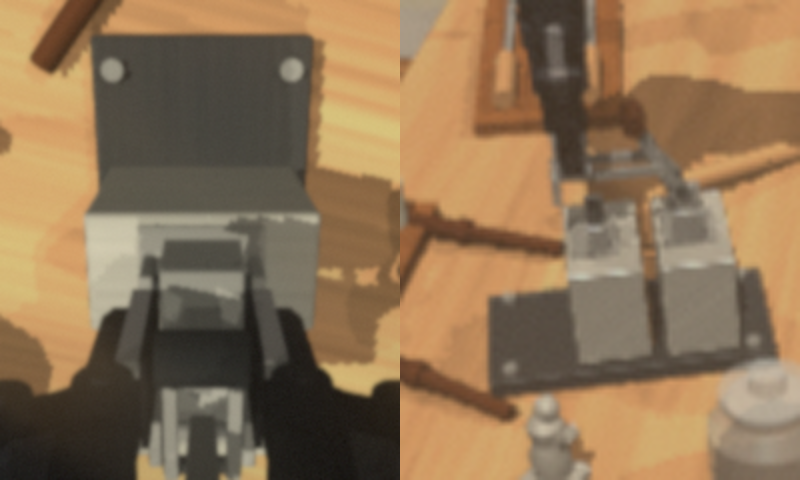

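```bash
python3 -m creep '[[[0,-0.15,0.3,0,0,0,0.15],[0,-0.25,0.6,0,0,0,0.15],[0,-0.4,0.9,0,0,0,0.15],[0,-0.5,1.2,0,0,0,0.15],[0,-0.6,1.5,0,0,0,0.15],[0,-0.65,1.8,0,0,0,0.15],[0,-0.7,2.1,0,0,0,0.15],[0,-0.7,2.3,0,0,0,0.15],[0,-0.7,2.4,0,0,0,0.15],[0,-0.7,2.4,0,0,0,0.15]]]'; python3 - <<'E'
from h import *
o=bot.get_obs();print(tom(o['eef_pos']),o['contact_force']@MR)
im,d,c=shot("wrist","w5");im2,d2,c2=shot("side","s5")
cv2.imwrite("pics/w5b.png",np.hstack([cv2.resize(im[100:340,220:420],(400,480)),cv2.resize(im2[110:230,200:300],(400,480),interpolation=cv2.INTER_CUBIC)]))
M=tom(cloud("wrist",d,c))*1000
for cc in (312,320,330):
  col=M[140:270,cc];print([tuple(int(v) for v in x) for x in col[::3] if x[2]>60])
q=M.reshape(-1,3);q=q[(abs(q[:,0]-20)<130)&(abs(q[:,1])<60)]
f=q[(q[:,2]>30)&(q[:,2]<75)&(q[:,0]>70)];print("loose end face x",np.median(f[:,0]),len(f))
E
```

```text
t: 7.2
eef_pos: [0.6676, -0.1035, 0.1163]
tool_rot: [-0.0, 0.79, -0.613, 0.0]
contact_force: [3.9, -2.2, 4.0]
gripper_width: 0.269
[ 0.07501003 -0.00027785  0.11634902] [ 3.24870641 -3.10754323  4.01045079]
[(80, 6, 60), (80, 6, 66), (81, 5, 73), (80, 5, 77), (80, 5, 81), (78, 5, 83), (77, 5, 84), (76, 5, 86), (81, 5, 103), (84, 4, 112), (83, 4, 114), (81, 4, 114), (80, 4, 114), (78, 4, 114), (77, 4, 116), (74, 4, 114), (83, 4, 133), (84, 4, 137), (82, 4, 138)]
[(80, 0, 60), (80, 0, 66), (80, 0, 71), (80, 0, 76), (80, 0, 82), (79, 0, 83), (77, 0, 84), (75, 0, 86), (81, 0, 102), (84, 0, 113), (83, 0, 113), (81, 0, 114), (80, 0, 114), (78, 0, 114), (76, 0, 115), (75, 0, 115), (84, 0, 134), (84, 0, 137), (83, 0, 138)]
[(80, -6, 60), (80, -6, 66), (81, -6, 72), (80, -6, 77), (80, -6, 82), (78, -6, 83), (77, -6, 84), (75, -6, 85), (81, -5, 101), (84, -5, 112), (83, -5, 114), (82, -5, 115), (80, -5, 115), (78, -5, 114), (76, -5, 115), (74, -5, 115), (83, -4, 133), (83, -4, 136), (82, -4, 137)]
loose end face x 80.71941273631151 2316
```

View pics/w5b.png

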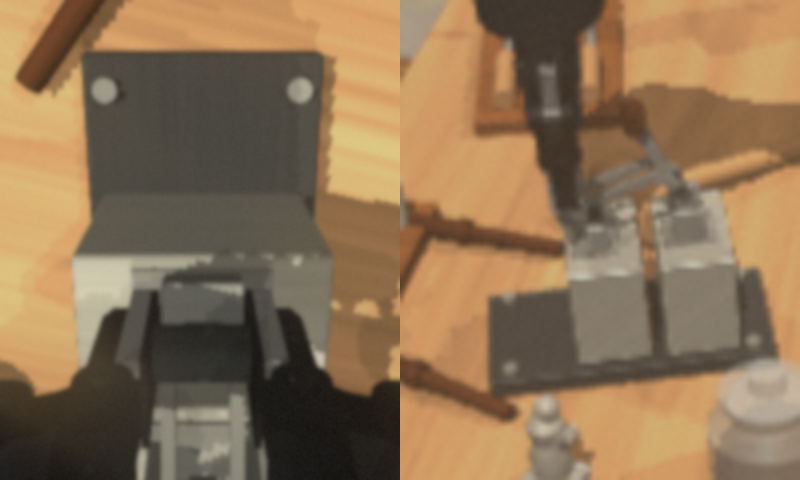

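```bash
python3 -m creep '[[[0,0.15,0.1,0,0,0,0.15],[0,0.3,0.15,0,0,0,0.15],[0,0.45,0.15,0,0,0,0.15],[0,0.6,0.15,0,0,0,0.15],[0,0.6,0.15,0,0,0,0.15]]]'; cat > m.py <<'E'
from h import *
import sys
o=bot.get_obs();print(o["t"],(1000*tom(o['eef_pos'])).round(2),(o['contact_force']@MR).round(2))
im,d,c=shot("wrist",sys.argv[1])
M=tom(cloud("wrist",d,c))*1000
q=M.reshape(-1,3);q=q[(abs(q[:,0]-20)<130)&(abs(q[:,1])<60)]
f=q[(q[:,2]>30)&(q[:,2]<75)&(q[:,0]>70)];print("loose end face x",np.median(f[:,0]).round(2),f[:,0].mean().round(2),len(f))
k=q[(q[:,2]>125)&(abs(q[:,1])<11)&(q[:,0]>40)&(q[:,2]<150)];print("knob top",np.percentile(k[:,2],95).round(1),"front",np.percentile(k[:,0],97).round(1))
E
python3 m.py w6
```

```text
t: 7.92
eef_pos: [0.6607, -0.1053, 0.1145]
tool_rot: [0.0, 0.79, -0.614, -0.0]
contact_force: [2.2, -2.5, 4.6]
gripper_width: 0.263
7.925 [ 67.9   -0.32 114.52] [ 1.51 -2.96  4.65]
loose end face x 80.71 80.71 2207
knob top 140.6 front 77.1
```

```bash
python3 -m creep '[[[0,0.05,0,0,0,0,0.15],[0,0.1,0,0,0,0,0.15],[0,0.1,0,0,0,0,0.15]]]' >/dev/null; python3 m.py w7;python3 -m creep '[[[0,0.05,0,0,0,0,0.15],[0,0.1,0,0,0,0,0.15],[0,0.1,0,0,0,0,0.15]]]' >/dev/null; python3 m.py w8
```

```text
8.35 [ 67.73  -0.24 114.77] [ 0.96 -3.42  4.35]
loose end face x 80.72 80.71 2206
knob top 140.8 front 76.8
8.775 [ 66.54  -0.26 114.71] [ 1.65 -3.74  4.01]
loose end face x 80.72 80.71 2192
knob top 140.7 front 75.7
```

```bash
python3 -m creep '[[[0,0.05,0,0,0,0,0.15],[0,0.1,0,0,0,0,0.15],[0,0.1,0,0,0,0,0.15]]]' >/dev/null; python3 m.py w9;python3 -m creep '[[[0,0.05,0,0,0,0,0.15],[0,0.1,0,0,0,0,0.15],[0,0.1,0,0,0,0,0.15]]]' >/dev/null; python3 m.py w10
```

```text
9.2 [ 65.51  -0.25 114.68] [ 2.49 -4.08  4.69]
loose end face x 80.72 80.71 2157
knob top 140.6 front 74.7
9.625 [ 64.55  -0.24 114.68] [ 1.81 -4.38  2.84]
loose end face x 80.71 80.71 2124
knob top 140.7 front 73.7
```

```bash
python3 -m creep '[[[0,0.05,0,0,0,0,0.15],[0,0.1,0,0,0,0,0.15],[0,0.1,0,0,0,0,0.15]]]' >/dev/null; python3 m.py w11; python3 - <<'E'
from h import *
z=np.load("pics/w11.npz");im=z["im"]
z2=shot("side","s11")[0]
cv2.imwrite("pics/w11b.png",np.hstack([cv2.resize(im[160:340,230:400],(400,480),interpolation=cv2.INTER_CUBIC),cv2.resize(z2[120:200,205:285],(400,480),interpolation=cv2.INTER_CUBIC)]))
M=tom(cloud("wrist",z["d"],(z["K"],z["R"],z["t"])))*1000
for cc in (320,):
  col=M[140:400,cc];print([tuple(int(v) for v in x) for x in col[::3] if x[2]>80])
E
```

```text
10.05 [ 63.55  -0.26 114.68] [ 1.09 -4.41  3.16]
loose end face x 80.71 80.71 2120
knob top 140.7 front 72.7
[(80, 0, 82), (78, 0, 83), (76, 0, 83), (75, 0, 87), (73, 0, 86), (71, 0, 85), (69, 0, 87), (66, 0, 85), (65, 0, 87), (70, 0, 100), (73, 0, 111), (71, 0, 112), (69, 0, 111), (68, 0, 113), (66, 0, 112), (65, 0, 114), (63, 0, 113), (72, 0, 132), (72, 0, 135), (70, 0, 135), (71, 0, 138), (69, 0, 138), (68, 0, 139), (67, 0, 140), (66, 0, 140), (64, 0, 140), (62, 0, 139), (20, 0, 82), (18, 0, 83), (16, 0, 84), (15, 0, 86), (13, 0, 86), (10, 0, 85), (8, 0, 86), (5, 0, 85), (2, 0, 85), (0, 0, 84), (-1, 0, 86), (4, 0, 96), (3, 0, 98), (4, 0, 101), (4, 0, 104), (3, 0, 106), (3, 0, 108), (2, 0, 110), (3, 0, 113), (1, 0, 114), (1, 0, 115), (72, 0, 187), (74, 0, 190), (75, 0, 192), (75, 0, 193), (75, 0, 194), (74, 0, 194), (74, 0, 195), (75, 0, 197), (75, 0, 197), (73, 0, 197), (75, 0, 199), (75, 0, 200), (76, 0, 202), (76, 0, 202), (74, 0, 202)]
```

View pics/w11b.png

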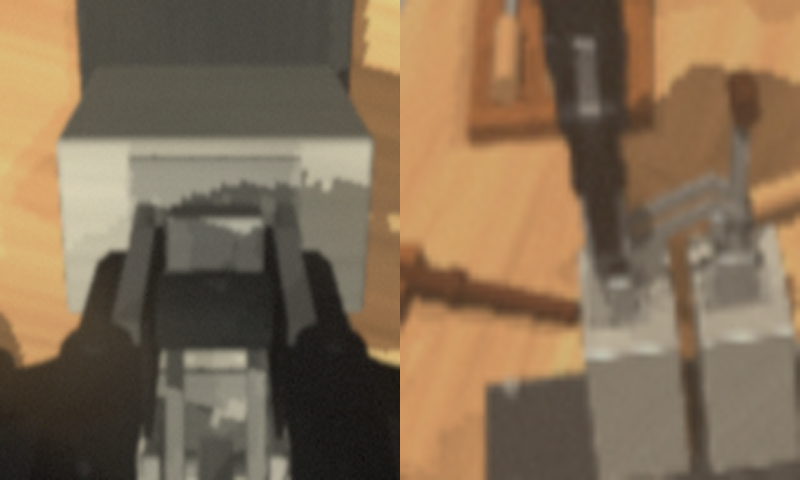

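```bash
python3 -m creep '[[[0,0.05,0.05,0,0,0,0.15],[0,0.1,0.1,0,0,0,0.15],[0,0.1,0.1,0,0,0,0.15]]]' >/dev/null; python3 m.py w12; python3 - <<'E'
from h import *
for k in ((.0647,.1334),(.0637,.132),(.0627,.132)):
    s=ik(k,(1.3,-.3));print(s,{a:(v*1000).round(1) for a,v in fk(*s).items()},face_gap(*s,.0595),under_gap(*s,.0595))
E
```

```text
10.525 [ 62.54  -0.21 113.66] [ 0.58 -3.93  3.55]
loose end face x 80.6 80.6 2105
knob top 139.6 front 71.7
[ 1.38597906 -0.3195122 ] {'pin': array([ -9.3, 120. ]), 'knob': array([ 64.7, 133.4]), 'lip': array([62.9, 90.3]), 'inner': array([60.5, 91.1]), 'under': array([ 62. , 108.5]), 'lk': array([-13.8, 173.7])} -0.0002542347721534409 0.004842922428842326
[ 1.32774598 -0.3306792 ] {'pin': array([-10.4, 119.4]), 'knob': array([ 63.7, 132. ]), 'lip': array([61.4, 88.9]), 'inner': array([59. , 89.7]), 'under': array([ 60.8, 107.1]), 'lk': array([-18. , 172.8])} -0.0011174836122776442 0.003129984256815194
[ 1.28016028 -0.32369568] {'pin': array([-11.3, 118.9]), 'knob': array([ 62.7, 132. ]), 'lip': array([60.7, 88.9]), 'inner': array([58.3, 89.7]), 'under': array([ 59.9, 107.1]), 'lk': array([-21.5, 171.9])} -0.001844506671817913 0.0028559567612994304
```

```bash
python3 -m creep '[[[0,0.03,0,0,0,0,0.15],[0,0.06,0,0,0,0,0.15],[0,0.06,0,0,0,0,0.15]]]' >/dev/null; python3 m.py w13
```

```text
10.95 [ 62.19  -0.22 113.75] [ 1.88 -5.52  3.05]
loose end face x 80.39 80.38 2096
knob top 139.7 front 71.3
```

```bash
python3 -m creep '[[[0,0.03,0,0,0,0,0.15],[0,0.06,0,0,0,0,0.15],[0,0.06,0,0,0,0,0.15]]]' >/dev/null; python3 m.py w14
```

```text
11.375 [ 61.73  -0.22 113.76] [ 2.5  -3.9   2.36]
loose end face x 80.08 80.08 2112
knob top 139.8 front 70.9
```

```bash
python3 -m creep '[[[0,0.03,0,0,0,0,0.15],[0,0.06,0,0,0,0,0.15],[0,0.07,0,0,0,0,0.15],[0,0.07,0,0,0,0,0.15]]]' >/dev/null; python3 m.py w15
```

```text
11.925 [ 61.32  -0.24 113.81] [ 3.72 -5.1   2.32]
loose end face x 79.78 79.78 2099
knob top 139.8 front 70.4
```

```bash
python3 -m creep '[[[0,0.03,0,0,0,0,0.15],[0,0.06,0,0,0,0,0.15],[0,0.06,0,0,0,0,0.15],[0,0.06,0,0,0,0,0.15]]]' >/dev/null; python3 m.py w16
```

```text
12.475 [ 60.94  -0.21 113.83] [ 3.97 -6.16  0.93]
loose end face x 79.51 79.51 2094
knob top 139.8 front 70.1
```

```bash
python3 -m creep '[[[0,0.03,0,0,0,0,0.15],[0,0.05,0,0,0,0,0.15],[0,0.05,0,0,0,0,0.15],[0,0.05,0,0,0,0,0.15]]]' >/dev/null; python3 m.py w17
```

```text
13.025 [ 60.65  -0.17 113.83] [ 4.72 -4.77  1.28]
loose end face x 79.31 79.3 2090
knob top 139.8 front 69.8
```

```bash
python3 -m creep '[[[0,0,0,0,0,0,0.4],[0,0,0,0,0,0,0.6],[0,0,0,0,0,0,1],[0,0,0,0,0,0,1],[0,0,0,0,0,0,1]]]'; python3 m.py w18; python3 -m creep '[[[0,0,-4,0,0,0,1],[0,0,-8,0,0,0,1],[0,0,-11,0,0,0,1],[0,0,-13,0,0,0,1],[0,0,-14,0,0,0,1],[0,0,-14,0,0,0,1],[0,0,-14,0,0,0,1]]]'; python3 m.py w19; python3 - <<'E'
from h import *
z=np.load("pics/w19.npz");im=z["im"]
cv2.imwrite("pics/w19b.png",cv2.resize(im[120:360,220:420],(600,600),interpolation=cv2.INTER_CUBIC))
M=tom(cloud("wrist",z["d"],(z["K"],z["R"],z["t"])))*1000
q=M.reshape(-1,3);q=q[(abs(q[:,1])<30)]
def st(n,s): print(n,len(s),"min",np.percentile(s,3,0).round(1),"med",np.median(s,0).round(1),"max",np.percentile(s,97,0).round(1))
st("leverknob",q[(q[:,2]>158)&(q[:,2]<190)&(q[:,0]<10)&(q[:,0]>-50)])
st("clawknob",q[(q[:,2]>125)&(q[:,2]<150)&(q[:,0]>45)&(q[:,0]<90)])
for cc in (314,320):
  col=M[140:400,cc];print([tuple(int(v) for v in x) for x in col[::3] if 80<x[2]<250])
E
```

```text
t: 13.7
eef_pos: [0.6526, -0.1071, 0.1137]
tool_rot: [-0.0, 0.79, -0.614, -0.0]
contact_force: [-0.3, 0.8, 1.4]
gripper_width: 1.002
13.7 [ 5.9580e+01 -1.0000e-01  1.1367e+02] [-0.13  0.83  1.44]
loose end face x 79.36 79.35 2065
knob top 140.0 front 69.8
t: 14.62
eef_pos: [0.6521, -0.1069, 0.2524]
tool_rot: [0.001, 0.79, -0.613, -0.001]
contact_force: [0.3, -0.6, -0.3]
gripper_width: 0.996
14.625 [5.9210e+01 2.2000e-01 2.5245e+02] [ 0.16 -0.64 -0.29]
loose end face x 79.17 79.17 443
knob top 140.1 front 69.5
leverknob 585 min [-25.4 -12.1 159.9] med [-16.    0.3 176.4] max [-13.3  11.9 179. ]
clawknob 389 min [ 57.  -11.5 132.9] med [ 64.5   0.3 138.3] max [ 69.4  11.2 140.2]
[(77, 7, 83), (74, 7, 86), (71, 7, 86), (67, 7, 85), (65, 7, 87), (67, 7, 111), (64, 7, 112), (68, 6, 136), (66, 6, 138), (63, 6, 139), (60, 6, 138), (57, 6, 137), (36, 8, 83), (33, 8, 85), (40, 7, 113), (37, 7, 115), (34, 7, 116), (31, 7, 117), (28, 7, 118), (25, 7, 118), (22, 7, 118), (20, 7, 121), (17, 7, 121), (14, 7, 122), (11, 7, 124), (9, 7, 126), (5, 7, 125), (3, 7, 127), (0, 7, 128), (-4, 7, 125), (-9, 7, 122), (-13, 6, 170), (-14, 6, 173), (-15, 6, 175), (-18, 6, 176), (-19, 6, 178), (-23, 6, 177)]
[(77, 1, 84), (74, 1, 85), (71, 1, 85), (68, 1, 86), (64, 1, 85), (67, 1, 110), (64, 1, 112), (68, 1, 136), (65, 1, 137), (63, 1, 139), (60, 1, 139), (56, 1, 136), (37, 1, 85), (33, 1, 84), (21, 1, 82), (18, 1, 84), (15, 1, 85), (12, 1, 86), (8, 1, 84), (4, 1, 85), (1, 1, 86), (3, 1, 99), (2, 1, 104), (1, 1, 110), (0, 1, 113), (-1, 1, 118), (-3, 1, 121), (-3, 1, 126), (-5, 1, 130), (-6, 1, 133), (-7, 1, 138), (-8, 1, 142), (-10, 1, 145), (-10, 1, 150), (-12, 1, 152), (-13, 1, 156), (-13, 1, 161), (-15, 1, 162), (-13, 1, 169), (-14, 1, 172), (-15, 1, 175), (-18, 1, 176), (-20, 1, 178), (-22, 1, 179)]
```

View pics/w19b.png

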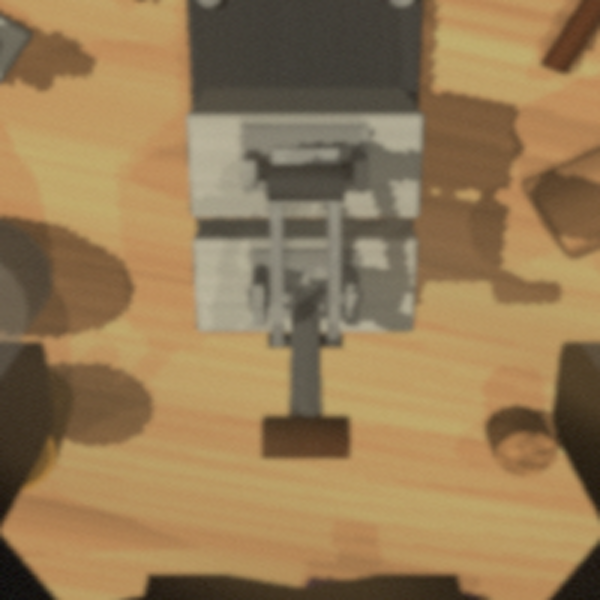

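```bash
python3 -m creep '[[[0,2.5,0,0,0,0,1],[0,5,0,0,0,0,1],[0,7.5,1,0,0,0,1],[0,8.05,3.5,0,0,0,1],[0,8.05,6,0,0,0,1],[0,8.05,8.5,0,0,0,1],[0,8.05,9.75,0,0,0,1],[0,8.05,9.75,0,0,0,1],[0,8.05,9.75,0,0,0,1]]]'; python3 - <<'E'
from h import *
o=bot.get_obs();print((1000*tom(o['eef_pos'])).round(2),(o['contact_force']@MR).round(2))
im,d,c=shot("wrist","w20");im2=shot("side","s20")[0]
cv2.imwrite("pics/w20b.png",np.hstack([cv2.resize(im[60:400,200:440],(400,560)),cv2.resize(im2[110:230,200:300],(400,560),interpolation=cv2.INTER_CUBIC)]))
M=tom(cloud("wrist",d,c))*1000
q=M.reshape(-1,3);q=q[(abs(q[:,1])<20)]
s=q[(q[:,2]>158)&(q[:,2]<190)&(q[:,0]<10)&(q[:,0]>-50)];print(np.percentile(s,[3,50,97],axis=0).round(1))
E
```

```text
t: 15.8
eef_pos: [0.5752, -0.1274, 0.157]
tool_rot: [-0.0, 0.79, -0.614, 0.0]
contact_force: [0.6, -0.3, -0.5]
gripper_width: 0.997
[-20.4   -0.65 156.95] [ 0.52 -0.44 -0.45]
[[-25.4 -12.3 160.1]
 [-16.3  -0.  176.5]
 [-13.2  11.6 178.9]]
```

View pics/w20b.png

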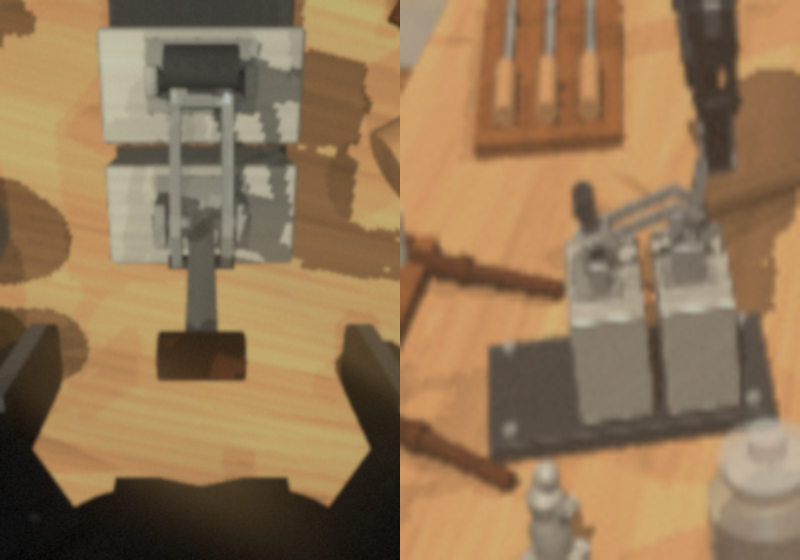

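```bash
python3 -m creep '[[[0,0,0.1,0,0,0,0.6],[0,0,0.1,0,0,0,0.15],[0,0,0.1,0,0,0,0.15],[0,0,0.1,0,0,0,0.15],[0,0,0.1,0,0,0,0.15],[0,0,0.1,0,0,0,0.15]]]' 60; python3 - <<'E'
from h import *
o=bot.get_obs();p=1000*tom(o['eef_pos']);print(p.round(2),(o['contact_force']@MR).round(2))
off=np.array([-p[0],0])  
a0=np.arctan2(72,20.8)
K=lambda a:75*np.array([-np.cos(a),np.sin(a)])
for a in np.arange(a0,-.02,-.1):
    d=K(a)-K(a0);print(round(a,2),"y",round(-d[0]/10,2),"z",round(-d[1]/10,2))
d=K(0)-K(a0);print(d)
E
```

```text
t: 16.65
eef_pos: [0.5749, -0.1274, 0.1556]
tool_rot: [-0.0, 0.79, -0.614, 0.0]
contact_force: [-0.5, -1.6, 4.6]
gripper_width: 0.29
[-20.67  -0.66 155.6 ] [-0.93 -1.46  4.63]
1.29 y -0.0 z -0.0
1.19 y 0.71 z 0.24
1.09 y 1.39 z 0.56
0.99 y 2.04 z 0.94
0.89 y 2.64 z 1.38
0.79 y 3.2 z 1.88
0.69 y 3.7 z 2.43
0.59 y 4.15 z 3.04
0.49 y 4.54 z 3.68
0.39 y 4.86 z 4.36
0.29 y 5.11 z 5.06
0.19 y 5.28 z 5.79
0.09 y 5.39 z 6.53
-0.01 y 5.42 z 7.28
[-54.18452604 -72.05356371]
```

```bash
python3 -m creep '[[[0,0.35,0.1,0,0,0,0.15],[0,0.71,0.24,0,0,0,0.15],[0,1.05,0.4,0,0,0,0.15],[0,1.39,0.56,0,0,0,0.15],[0,1.72,0.75,0,0,0,0.15],[0,2.04,0.94,0,0,0,0.15],[0,2.04,0.94,0,0,0,0.15]]]'; python3 - <<'E'
from h import *
o=bot.get_obs();print((1000*tom(o['eef_pos'])).round(2),(o['contact_force']@MR).round(2))
im,d,c=shot("wrist","w21");im2=shot("side","s21")[0]
cv2.imwrite("pics/w21b.png",np.hstack([cv2.resize(im[20:360,200:440],(400,560)),cv2.resize(im2[110:230,200:300],(400,560),interpolation=cv2.INTER_CUBIC)]))
M=tom(cloud("wrist",d,c))*1000
q=M.reshape(-1,3);q=q[(abs(q[:,1])<60)]
f=q[(q[:,2]>30)&(q[:,2]<75)&(q[:,0]>60)];print("face",np.median(f[:,0]),len(f))
t=q[(abs(q[:,2]-84.5)<3)&(abs(q[:,1])>25)];l=t[t[:,0]>26];print("loose top",np.percentile(l[:,0],[1,99]))
E
```

```text
t: 17.52
eef_pos: [0.5573, -0.132, 0.1475]
tool_rot: [-0.002, 0.79, -0.613, 0.002]
contact_force: [2.3, 1.2, 11.9]
gripper_width: 0.287
[-38.84  -0.77 147.49] [ 2.55  0.54 11.91]
face nan 0
loose top [28.8816537 75.4958897]
  return _methods._mean(a, axis=axis, dtype=dtype,
  ret = ret.dtype.type(ret / rcount)
```

View pics/w21b.png

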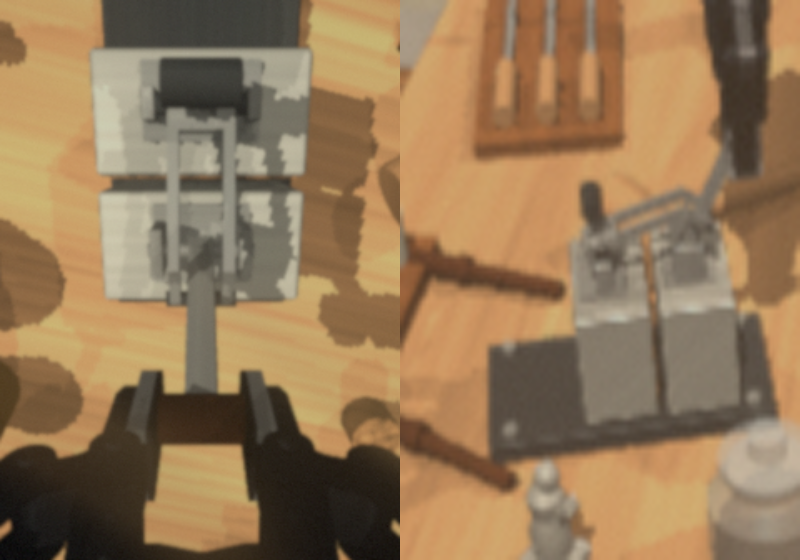

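```bash
python3 -m creep '[[[0,0.3,0.22,0,0,0,0.15],[0,0.6,0.44,0,0,0,0.15],[0,1.16,0.94,0,0,0,0.15],[0,1.66,1.49,0,0,0,0.15],[0,2.11,2.1,0,0,0,0.15],[0,2.5,2.74,0,0,0,0.15],[0,2.82,3.42,0,0,0,0.15],[0,3.07,4.12,0,0,0,0.15],[0,3.24,4.85,0,0,0,0.15],[0,3.24,4.85,0,0,0,0.15]]]'; python3 - <<'E'
from h import *
o=bot.get_obs();print((1000*tom(o['eef_pos'])).round(2),(o['contact_force']@MR).round(2))
E
```

```text
t: 18.88
eef_pos: [0.5236, -0.1406, 0.0974]
tool_rot: [-0.0, 0.789, -0.614, 0.0]
contact_force: [-1.0, -2.1, 5.5]
gripper_width: 0.292
[-73.65  -0.76  97.4 ] [-1.47 -1.83  5.49]
```

```bash
python3 -m creep '[[[0,0.07,0.5,0,0,0,0.15],[0,0.1,1,0,0,0,0.15],[0,0.12,1.4,0,0,0,0.15],[0,0.12,1.5,0,0,0,0.15],[0,0.12,1.5,0,0,0,0.15]]]'; python3 - <<'E'
from h import *
o=bot.get_obs();print((1000*tom(o['eef_pos'])).round(2),(o['contact_force']@MR).round(2))
im,d,c=shot("wrist","w22");im2=shot("side","s22")[0]
cv2.imwrite("pics/w22b.png",np.hstack([cv2.resize(im[20:360,200:440],(400,560)),cv2.resize(im2[110:230,200:300],(400,560),interpolation=cv2.INTER_CUBIC)]))
E
```

```text
t: 19.5
eef_pos: [0.5223, -0.1408, 0.0825]
tool_rot: [-0.0, 0.79, -0.614, 0.0]
contact_force: [-0.6, -1.6, 4.8]
gripper_width: 0.293
[-74.96  -0.65  82.53] [-0.94 -1.39  4.78]
```

View pics/w22b.png

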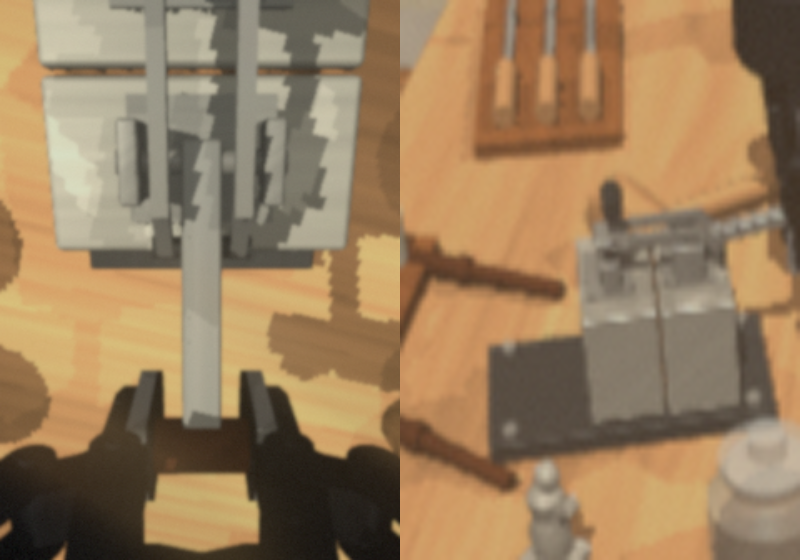

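```bash
python3 -m creep '[[[0,0,0.15,0,0,0,0.15],[0,0,0.3,0,0,0,0.15],[0,0,0.3,0,0,0,0.15]]]'; python3 -m creep '[[[0,0,0.15,0,0,0,0.15],[0,0,0.3,0,0,0,0.15],[0,0,0.3,0,0,0,0.15]]]'
```

```text
t: 19.98
eef_pos: [0.5223, -0.1408, 0.0796]
tool_rot: [-0.0, 0.79, -0.614, 0.0]
contact_force: [-0.9, -1.9, 5.6]
gripper_width: 0.287
t: 20.35
eef_pos: [0.5225, -0.1408, 0.0766]
tool_rot: [-0.0, 0.79, -0.614, 0.0]
contact_force: [-0.3, -1.0, 5.6]
gripper_width: 0.29
```

```bash
cat > lev.py <<'E'
from h import *
import sys
im,d,c=shot("wrist",sys.argv[1])
M=tom(cloud("wrist",d,c))*1000
q=M.reshape(-1,3)
s=q[(abs(q[:,1])<4)&(q[:,0]<-25)&(q[:,0]>-64)&(q[:,2]>70)&(q[:,2]<135)]
p=np.polyfit(s[:,0],s[:,2],1);print("lever top line slope->a",np.arctan(-p[0]).round(3),"z at -40",np.polyval(p,-40).round(1),len(s))
s=q[(abs(q[:,1])<11)&(q[:,0]<-66)&(q[:,0]>-85)&(q[:,2]>70)&(q[:,2]<135)];print("knob",np.percentile(s,[3,50,97],axis=0).round(1)) if len(s) else 0
t=q[(abs(q[:,2]-84.5)<3)&(abs(q[:,1])>25)&(abs(q[:,1])<40)];l=t[(t[:,0]>10)&(t[:,0]<60)]
h=np.histogram(l[:,0],np.arange(10,60,1));print("gap hist",list(h[0][8:26]))
o=bot.get_obs();print((1000*tom(o['eef_pos'])).round(2),(o['contact_force']@MR).round(2))
E
python3 lev.py w23
```

```text
lever top line slope->a 0.091 z at -40 106.7 1730
knob [[-79.4 -10.3 105.2]
 [-70.9  -0.  111.7]
 [-66.8  10.3 113.7]]
gap hist [np.int64(192), np.int64(166), np.int64(198), np.int64(151), np.int64(14), np.int64(6), np.int64(220), np.int64(206), np.int64(187), np.int64(195), np.int64(194), np.int64(209), np.int64(184), np.int64(209), np.int64(198), np.int64(202), np.int64(212), np.int64(204)]
[-74.86  -0.66  76.58] [-1.9  -0.67  6.92]
```

The lever is past centre at about 0.09 rad, but the knob slipped up between the pads. I'll let go and press it home with shut fingertips.

```bash
python3 -m creep '[[[0,0,0,0,0,0,0.5],[0,0,0,0,0,0,1],[0,0,0,0,0,0,1],[0,0,-3,0,0,0,1],[0,0,-6,0,0,0,1],[0,0,-6.5,0,0,0,1],[0,0,-6.5,0,0,0,1]]]'; python3 lev.py w24; python3 -m creep '[[[0,0,0,0,0,0,0.5],[0,0,0,0,0,0,0],[0,0,0,0,0,0,0],[0,0,0,0,0,0,0],[0,0,0,0,0,0,0],[0,0,0,0,0,0,0],[0,0,0,0,0,0,0]]]' 40; python3 lev.py w25
```

```text
t: 21.28
eef_pos: [0.5222, -0.1401, 0.141]
tool_rot: [-0.0, 0.79, -0.613, -0.0]
contact_force: [-0.0, 1.3, -0.3]
gripper_width: 0.998
lever top line slope->a 0.001 z at -40 103.1 727
knob [[-79.8 -10.3  99.9]
 [-72.    0.2 105.2]
 [-67.   10.4 107. ]]
gap hist [np.int64(93), np.int64(96), np.int64(47), np.int64(94), np.int64(1), np.int64(1), np.int64(57), np.int64(93), np.int64(97), np.int64(82), np.int64(73), np.int64(85), np.int64(97), np.int64(91), np.int64(78), np.int64(81), np.int64(93), np.int64(94)]
[-75.21   0.25 140.55] [-0.74  0.66 -0.12]
t: 22.2
eef_pos: [0.5224, -0.1404, 0.1414]
tool_rot: [-0.0, 0.79, -0.614, 0.0]
contact_force: [0.1, -0.0, 0.1]
gripper_width: 0.004
lever top line slope->a -0.0 z at -40 103.0 729
knob [[-80.  -10.5 100.1]
 [-72.1  -0.2 105.2]
 [-67.   10.4 107.1]]
gap hist [np.int64(94), np.int64(79), np.int64(64), np.int64(92), np.int64(0), np.int64(1), np.int64(77), np.int64(94), np.int64(91), np.int64(61), np.int64(90), np.int64(95), np.int64(87), np.int64(79), np.int64(74), np.int64(95), np.int64(92), np.int64(91)]
[-74.77  -0.24 141.34] [0.03 0.66 0.57]
```

Letting go let it snap home, and it now reads a≈0. I'll press once to confirm it is on the stop.

```bash
python3 -m creep '[[[0,0,1.5,0,0,0,0],[0,0,2.7,0,0,0,0],[0,0,3.2,0,0,0,0],[0,0,3.5,0,0,0,0],[0,0,3.6,0,0,0,0],[0,0,3.6,0,0,0,0]]]'
```

```text
t: 23.0
eef_pos: [0.5218, -0.1405, 0.1066]
tool_rot: [-0.001, 0.789, -0.614, -0.001]
contact_force: [-7.2, 3.3, 19.9]
gripper_width: 0.001
```

```bash
python3 -m creep '[[[0,0,-3,0,0,0,0],[0,0,-8,0,0,0,0],[0,-1.5,-13,0,0,0,0],[0,-5,-18,0,0,0,0],[0,-9,-20,0,0,0,0],[0,-12,-20,0,0,0,0],[0,-12,-20,0,0,0,0],[0,-12,-20,0,0,0,0]]]'; python3 lev.py w26; python3 - <<'E'
from h import *
z=np.load("pics/w26.npz");im=z["im"]
im2,d2,_=shot("side","s26");t,_,_=shot("top","t26")
cv2.imwrite("pics/w26b.png",np.hstack([cv2.resize(im[100:340,220:420],(400,560),interpolation=cv2.INTER_CUBIC),cv2.resize(im2[110:230,200:300],(400,560),interpolation=cv2.INTER_CUBIC)]))
t0=cv2.imread("pics/top0.png");cv2.imwrite("pics/t26b.png",np.vstack([t0[70:250,100:500],t[70:250,100:500]]))
M=tom(cloud("wrist",z["d"],(z["K"],z["R"],z["t"])))*1000
q=M.reshape(-1,3);q=q[abs(q[:,1])<45]
f=q[(q[:,2]>30)&(q[:,2]<75)&(q[:,0]>55)&(q[:,0]<90)];print("face",np.median(f[:,0]) if len(f) else 0,len(f))
l=q[(abs(q[:,2]-84.5)<3)&(q[:,0]>40)];print("loose end",np.percentile(l[:,0],99))
for cc in (314,320):
  col=M[:,cc];print([tuple(int(v) for v in x) for x in col[::3] if 80<x[2]<250 and x[0]<120])
E
```

```text
t: 24.0
eef_pos: [0.6378, -0.1115, 0.3048]
tool_rot: [0.001, 0.789, -0.614, -0.0]
contact_force: [-1.6, 0.1, 0.9]
gripper_width: 0.001
lever top line slope->a -0.006 z at -40 103.0 90
gap hist [np.int64(15), np.int64(23), np.int64(22), np.int64(23), np.int64(0), np.int64(1), np.int64(22), np.int64(10), np.int64(14), np.int64(22), np.int64(20), np.int64(9), np.int64(15), np.int64(22), np.int64(24), np.int64(13), np.int64(10), np.int64(23)]
[ 43.94  -0.82 305.07] [ 1.03  0.55 -0.21]
face 71.96493012940103 273
loose end 71.95567465541829
[(69, 7, 84), (66, 7, 86), (62, 7, 86), (58, 7, 85), (58, 7, 106), (56, 7, 112), (53, 7, 113), (49, 7, 113), (50, 6, 133), (48, 6, 136), (45, 6, 138), (41, 6, 138), (31, 7, 112), (27, 7, 110), (23, 7, 111), (20, 7, 112), (16, 7, 111), (12, 7, 111), (8, 7, 111), (4, 7, 110), (0, 7, 111), (-2, 7, 112), (-7, 7, 111), (-11, 7, 111), (-19, 8, 101)]
[(69, 0, 84), (65, 0, 84), (62, 0, 84), (58, 0, 86), (58, 0, 105), (56, 0, 112), (53, 0, 113), (49, 0, 113), (50, 0, 133), (48, 0, 136), (45, 0, 138), (41, 0, 138), (22, 0, 80), (19, 0, 85), (15, 0, 86), (11, 0, 86), (7, 0, 85), (3, 0, 85), (4, 0, 100), (1, 0, 101), (-1, 0, 104), (-6, 0, 102), (-10, 0, 104), (-14, 0, 103), (-19, 0, 102), (-22, 0, 103), (-27, 0, 102), (-31, 0, 102), (-35, 0, 102), (-39, 0, 104), (-43, 0, 103)]
```

View pics/w26b.png

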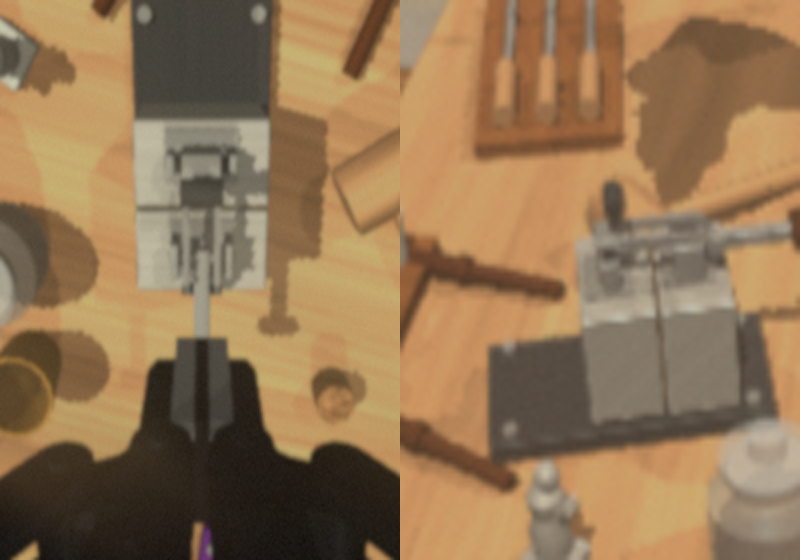

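View pics/t26b.png

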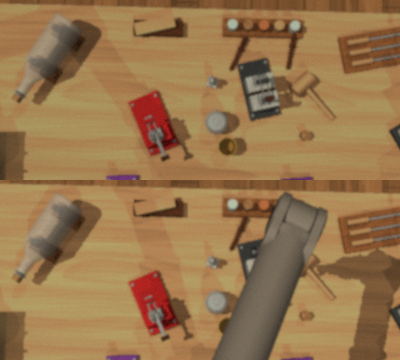

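```bash
python3 -c "
from station import bot
print(bot.hand_in())"
```

```text
the job is handed in; nothing more can be done
None
```

The latch on the aluminium mould is closed: the lever lies home and the claw is hooked behind the bar, holding the mould drawn. I handed the job in at about 24 s of the 72 s allowed.

- **Hooking and drawing:** I carried the claw by its knob over the bar and lowered it behind. I then drew it back in small steps until the loose half gave 1.4 mm, with about 5 N at the wrist.
- **Closing:** I let go of the claw and swung the lever down by its knob. Near the end the lever knob slipped up between the pads at about 0.09 rad, already past centre. When I opened the fingers it snapped home by itself, and one press with shut fingertips (about 20 N) confirmed it was on the stop.
- **Last checks:**
  - The lever reads about 0 rad.
  - The loose half is drawn 8.75 mm, against about 9 mm expected.
  - The gripper is well clear, with nothing held.
- **Bystanders:** Before-and-after top pictures show no change in those that can be seen. In the last top picture the arm hid part of the area, including part of the mallet, one belaying pin and the cup. The last wrist picture shows the cup and the mallet head, but I did not measure their positions.

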